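Grease the slab roller's bearing with the push gun

TASK

Grease the slab roller's bearing whose nipple is bare; the other one, under its rubber dust cap, has been done. Take the longer of the two push guns out of the rack, press its coupler squarely onto the tilted nipple until it snaps on, then keep pushing until the gun's sprung nose is well over half-way into the barrel, and finish while you are still holding it pressed like that. Leave the shorter gun standing in the rack and everything else where it lies.

Things in the scene. Friction and masses are not known exactly. Their poses are not given: they have to be found in the camera images.
- long_gun_grip (a point): Longer push grease gun (0.35 kg), upright in the rack, nose down. Point on its axis, best place to grip; z along the gun to its rear cap (up at first). Barrel 28 mm round, smooth from 48 mm below the point to 20 mm above; cap ends 30 mm above. Coupler mouth 130 mm, its seat 111 mm below (nose out). A 38 mm collar, 48 to 60 mm below, rests on the rack plate.
- coupler_seat (a point): Inner seat of the long gun's coupler, on the gun's axis, z to the rear cap. Coupler 26 mm wide: four hinged spring jaws, hooked lips, mouth 19 mm below the seat, 11 mm opening. Pushed squarely onto the nipple they start to spread with the seat 15 mm off the tip, resist with up to about 7 N in all, then snap in behind the head and draw the seat onto the tip.
- gun_nose (a joint): How far the long gun's sprung nose (with the coupler) is pressed into the barrel along the gun's axis, m: 0 fully out, 0.020 fully home. The spring takes about 9 N to start, about 15 N fully home, and pushes the nose out again when the push ends.
- nipple_tip (a point): Tip of the bare zinc ball-head nipple to be greased; z out of the nipple along its axis, leaning 35 degrees from vertical to the robot's side of the roller (-x of the slab roller, square to its shaft). Ball-shaped head 16 mm wide, 10 mm neck behind; head and neck 20 mm long, on a 19 mm hexagon 5 mm high. Tip 140 mm above the bench. It may be at either end of the roller.
- bearing_bare: The pillow block that carries the bare nipple, 127 x 38 mm foot, 65 mm tall. Origin: centre of its foot's underside, 55 mm above the bench; x as the slab roller's, away from the robot.
- bearing_capped: The like pillow block at the roller's other end (same origin and axes), its nipple under a black rubber dust cap 25 mm wide that leans the same way, top 146 mm above the bench: already greased, not to be used.
- slab_roller: Fixed bench slab roller: two grey rails 260 mm long, 55 mm high, 280 mm apart, with the pillow blocks on them; a 60 mm steel roller between, shaft along y, 88 mm above the bench; plywood bed 300 mm long; crank with a wooden handle beyond the +y bearing, out to 285 mm along y and up to 150 mm high. Origin: centre of its underside on the bench; x away from the robot.
- gun_rack: Fixed sheet-metal rack, 70 mm (x) by 180 mm (y), top of its 8 mm plate 82 mm above the bench, two 33 mm holes 92 mm apart along y, where the guns stand in either order, 90 mm (long) and 62 mm (short) above the plate. The gun comes out straight up; lift it at least 75 mm to clear. Origin: centre of its underside on the bench.
- gun_long: The long gun's body (barrel and collar; 160 mm over all with the nose out); origin on its axis at the coupler's mouth when the nose is out, z to the rear cap.
- short_gun_top (a point): Top of the shorter, otherwise like push gun (28 mm barrel, needle nose, 132 mm over all), on its axis, standing in the rack's other hole; 144 mm above the bench.
- spanner: Bystander: steel open-ended spanner, 160 mm long, lying flat in front of the roller. Origin: at the bench, under its middle.
- dust_cap: Bystander: the bare nipple's own black rubber dust cap, 25 mm wide, 29 mm tall, lying ready on the roller's plywood bed, 49 mm above the bench. Origin: on the bed, under its middle.
- grease_tub: Bystander: white tub with black lid, 84 mm wide, 75 mm tall. Origin: at the bench, under its middle.
- bowl: Bystander: glazed ochre bowl, 130 mm wide, 55 mm tall. Origin: at the bench, under its middle.
- wooden_rib: Bystander: flat wooden rib, 110 x 45 x 7 mm, lying on the bed behind the roller, 49 mm above the bench. Origin: on the bed, under its middle.
- guide_stick: Bystander: round wooden stick, 14 mm thick, about 150 mm long, lying on the bench. Origin: its axis, mid-length.

How it is judged:
On the way:
1. the long gun's coupler has snapped onto the bare nipple (distance between coupler_seat and nipple_tip below 0.0025 m and angle between the z axis of coupler_seat and the z axis of nipple_tip, either way round below 0.14 rad), for 0.05 s.
At the end, for the whole second after the job is handed in: The coupler is snapped on the bare nipple (seat within 2.5 mm of its tip, within 8 degrees of its axis), the nose held over 10 mm into the barrel, over 6 N on the nipple, fingers on the gun (over 2 N); the short gun moved under 20 mm, bystanders under 30 mm (all of step 1 and value of joint gun_nose above 0.01 m and contact force between the fingers and gun_long above 2 N and contact force between gun_long and bearing_bare above 6 N and distance of short_gun_top from where it was at the start of the episode below 0.02 m and not (distance of any of spanner, dust_cap, grease_tub, bowl, wooden_rib, guide_stick from where it was at the start of the episode above 0.03 m)); the arm keeps its last pose, push and grip.
It fails at once if the shorter gun is knocked or taken from its place (its top moved over 20 mm) (distance of short_gun_top from where it was at the start of the episode above 0.02 m).
It fails at once if a bystander is pushed more than 30 mm (distance of any of spanner, dust_cap, grease_tub, bowl, wooden_rib, guide_stick from where it was at the start of the episode above 0.03 m).
It also fails if it takes over 35 s, if anything falls off the work surface, if the arm or the gripper's body presses on something with over 40 N, if the wrist force passes 120 N, or if a joint passes its speed limit or range.

ROBOT

A 6-joint arm with a two-finger parallel gripper is mounted at the origin on the work surface. World frame = base frame: x ahead of the robot, y to its left, z up, the work surface at z = 0. Lengths are in m, angles in rad, forces in N, time in s.
With the tool pointing down it reaches from about 0.425 to 0.95 m from the base axis. Payload 3.5 kg.
Tool frame: the origin (TCP) lies at the very end of the fingers, on their centre line; the grasp point (between the pads) lies 19 mm behind it; z points along the fingers, y is the line along which they close (so a half turn about z gives the same grasp; the last joint's range is limited). The gripper opens to 85 mm and grips with 20 to 120 N. Pads are 22 mm wide; open, the fingers measure 114 mm over their backs; the gripper's body (76 mm by 85 mm) begins 54 mm behind the grasp point. The pads swing forward as they close: fully open they stand 13 mm farther back than shut.
Start: joints at [1.003, 0.286, 1.577, -0, 1.279, -0.15], TCP at [0.274, 0.617, 0.231] pointing down, gripper open.
Joint ranges: [-2.77, 2.77], [-0.9, 2.22], [0.21, 2.48], [-1.53, 4.67], [0.24, 2.81], [-2.84, 2.84]. Speed limits (rad/s): [2.79, 2.79, 3.14, 3.14, 3.14, 3.14].

INTERFACE

Orientations are given as a unit quaternion [x, y, z, w].
In Python, from plant import ctrl gives the robot as it stands.
- The arm moves only by the tool carry_out, never from a script. Its argument "deltas" is one flat list of numbers, 6 for each row, row after row: the shift along the tool's x, y, z in m, then the turn, a rotation vector about the tool's x, y, z in rad. A call has 1 to 5 rows; each row is the pose to reach, as a shift and turn from the pose commanded when the call began, along the tool's axes at that moment; what a row does not reach only later rows make up. A row lasts 1/8 s, in which the tool goes at most 62.5 mm and 10.7 degrees, less where a joint would pass 70% of its speed; a pose out of reach is approached as far as the arm can. A call with a gripper value outside its range is refused whole. "grip" is the opening in per cent of the stroke, from 0 (shut) to 100 (fully open), set as the call begins (left out, the last holds). The fingers move at their own pace and stop on an object; "grip_force" is the grip in N (left out, the last holds). Time passes only in rows, so rows that repeat a pose let the fingers close. It gives the time, the measured TCP pose, the force, the opening and the grip force at its end, in the units of the state.
- ctrl.get_state(): the state, without advancing time (a new reading comes with each control period).
- ctrl.read_camera(name): name is "scene" or "top" or "wrist"; returns (picture, depth): 400x640x3 uint8, red, green, blue; 400x640 float32, m along the optical axis (not along the pixel's ray), 0 where there is no reading.
- ctrl.camera_model(name): a dict with "intrinsics" (3x3 intrinsics, pixels), "extrinsics" (4x4, takes a point from world to camera coordinates); the wrist camera has in their place "hand_eye" (4x4, takes a point from camera to tool coordinates, whose origin is the TCP and whose axes are the flange's). Camera axes: x right, y down, z forward; pixel columns grow to the right and rows downward; lengths in m; the calibration is good to about 2 mm. A picture is of the moment at which its call begins: read the wrist's pose just before it. camera_model takes no time and is no camera call.
- ctrl.sign_off(): hands the job in; it is judged then, once.
Trained networks look in the newest picture that a camera, given by its name, has taken for a name from the list of things; names that differ only in an ending like _2 or _b are one class to them, and where a whole thing is asked for, a point or a joint stands for the part that bears it (a point fixed in the world has none). Each returns a list of dicts, best first, with "score" (0 to 1); they miss things now and then, are a little off and sometimes report something else, mostly with a low value. They report only what shows in the picture. A call takes as long as a camera call.
- ctrl.find_in(camera, query): "uv" ([column, row] in pixels, amid what is visible of it).
The state is a dict: "time": time; "qpos": joint angles; "dq": joint speeds; "joint_efforts": joint torques, N m; "eef_pos": TCP position; "tcp_rot": TCP orientation; "contact_force": force on the tool from outside, world axes, zero at the start; "wrist_torque": the same for the moment, N m; "opening": opening from 0.0 (shut) to 1.0 (fully open); "finger_force": force on a finger pad.
Only numpy, scipy, OpenCV 4.12 (cv2) and the standard library are available. Lean on these libraries where they do the work, as an engineer would, in place of code of your own. Each camera call takes 0.05 s, during which the arm holds its last target. There are 200 camera calls.

## Working session

There is one attempt and no reset: what is moved stays moved. The work goes in short steps, Python scripts to look and compute and a tool call to move; the robot and the scene stay as the last step left them, time stands still between calls to the robot, and variables do not carry over. Pictures are saved under pics/ and viewed, at most 10 in all, crops included, and the job is handed in when it is done.

Besides the shell and the picture viewer there is one more tool, called after ">>>" by a JSON object that holds its "name" and its "arguments". carry_out: Moves the arm, as the interface text tells. Its arguments: {"type":"object","properties":{"deltas":{"type":"array"},"grip":{"type":"number"},"grip_force":{"type":"number"}},"required":["deltas"]}

```bash
mkdir -p pics; ls
cat > h.py <<'E'
import numpy as np,cv2
from plant import ctrl
from scipy.spatial.transform import Rotation as R
def T_cam(cam):
    m=ctrl.camera_model(cam)
    if 'extrinsics' in m: return np.array(m['intrinsics']) if 'intrinsics' in m else None, np.linalg.inv(np.array(m['extrinsics']))
    s=ctrl.get_state(); W=np.eye(4); W[:3,:3]=R.from_quat(s['tcp_rot']).as_matrix(); W[:3,3]=s['eef_pos']
    return np.array(m['intrinsics']), W@np.array(m['hand_eye'])
def shot(cam,name=None):
    K,T=T_cam(cam); p,d=ctrl.read_camera(cam)
    if name: cv2.imwrite('pics/'+name+'.png',p[:,:,::-1])
    return p,d,K,T
def ray(uv,K,T):
    v=T[:3,:3]@np.array([(uv[0]-K[0,2])/K[0,0],(uv[1]-K[1,2])/K[1,1],1]); return T[:3,3],v
def atz(uv,z,K,T):
    o,v=ray(uv,K,T); return o+v*(z-o[2])/v[2]
def atd(uv,d,K,T):
    o,v=ray(uv,K,T); u=int(round(uv[0]));w=int(round(uv[1])); return o+v*d[w,u]
def proj(P,K,T):
    c=np.linalg.inv(T)@np.append(P,1); q=K@c[:3]; return q[:2]/q[2]
E
python3 - <<'E'
from h import *
np.set_printoptions(precision=4,suppress=True)
for cam in ['scene','top']:
    p,d,K,T=shot(cam,cam+'0'); print(cam,K[0,0],T[:3,3])
    for q in ['long_gun_grip','short_gun_top','nipple_tip','bearing_capped','bearing_bare','gun_rack','dust_cap']:
        for r in ctrl.find_in(cam,q)[:2]:
            print(q,round(r['score'],2),np.round(r['uv']),atd(r['uv'],d,K,T))
print(ctrl.camera_model('wrist')['hand_eye'])
E
```

```text
pics
scene 383.62423694426224 [1.0454 0.4729 1.1665]
long_gun_grip 0.76 [241. 137.] [ 0.5121 -0.3101  0.1348]
short_gun_top 0.51 [265. 148.] [ 0.4814 -0.2263  0.1103]
bearing_capped 0.94 [360. 258.] [0.6043 0.285  0.1177]
bearing_capped 0.73 [399. 212.] [0.3264 0.2651 0.0041]
bearing_bare 0.64 [290. 203.] [ 0.5957 -0.0004  0.119 ]
gun_rack 0.78 [257. 152.] [ 0.4974 -0.252   0.0819]
dust_cap 0.47 [357. 223.] [0.4921 0.1963 0.0723]
top 398.11525293170774 [0.3079 0.0835 1.1412]
long_gun_grip 0.6 [458. 189.] [ 0.5009 -0.3068  0.1566]
long_gun_grip 0.41 [159. 271.] [0.4256 0.5213 0.0003]
short_gun_top 0.68 [426. 212.] [ 0.4603 -0.224   0.123 ]
bearing_capped 0.74 [456. 192.] [ 0.4983 -0.3043  0.1424]
bearing_capped 0.55 [234. 196.] [0.5803 0.2682 0.1187]
bearing_bare 0.69 [331. 183.] [0.5752 0.0083 0.1209]
gun_rack 0.57 [436. 209.] [ 0.4687 -0.2629  0.0856]
dust_cap 0.59 [269. 231.] [0.4803 0.1927 0.0746]
[[ 0.0005 -0.9614 -0.275   0.0713]
 [ 1.      0.0004  0.0005 -0.0006]
 [-0.0004 -0.275   0.9614 -0.1416]
 [ 0.      0.      0.      1.    ]]
```

View pics/scene0.png

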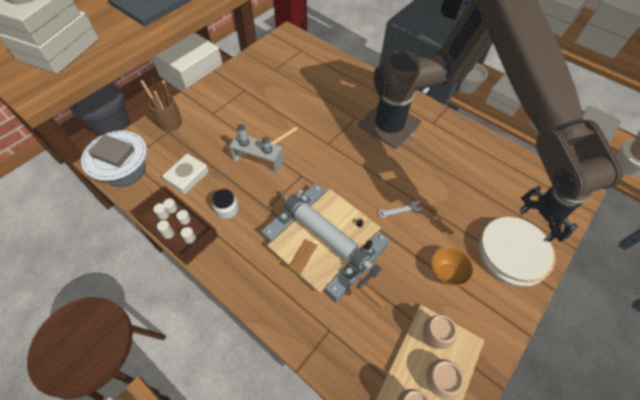

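View pics/top0.png

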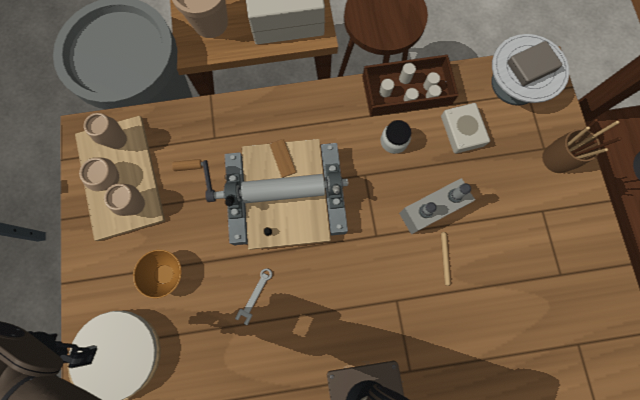

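The long gun stands at the far (−y) rack hole, top (458,189). The short one is at (427,210). The capped nipple is on the +y bearing (230,200), so the bare one is on the −y bearing (about 331,185). I'll do a wrist look on the way.

```bash
cat >> h.py <<'E'
np.set_printoptions(precision=4,suppress=True)
def delta(P,Rm):
    """shift and rotvec in current (measured) tool axes to reach TCP P with rotation Rm"""
    s=ctrl.get_state(); R0=R.from_quat(s['tcp_rot']).as_matrix()
    return R0.T@(np.array(P)-s['eef_pos']), R.from_matrix(R0.T@Rm).as_rotvec()
def rot(zdir,ydir):
    z=np.array(zdir,float);z/=np.linalg.norm(z);y=np.array(ydir,float);y-=z*(y@z);y/=np.linalg.norm(y)
    return np.column_stack([np.cross(y,z),y,z])
E
python3 - <<'E'
from h import *
s=ctrl.get_state();print(s['time'],R.from_quat(s['tcp_rot']).as_matrix())
for yd in ([0,1,0],[0,-1,0]):
    print(delta([0.46,0.03,0.33],rot([0,0,-1],yd)))
E
```

```text
0.8 [[-0.914   0.4057  0.    ]
 [ 0.4057  0.914   0.0001]
 [-0.      0.0001 -1.    ]]
(array([-0.4083, -0.4609, -0.0987]), array([ 0.0001,  0.    , -0.4178]))
(array([-0.4083, -0.4609, -0.0987]), array([ 0.    , -0.0001,  2.7238]))
```

>>> {"name": "carry_out", "arguments": {"deltas": [-0.04,-0.045,-0.02,0,0,-0.05,-0.08,-0.09,-0.04,0,0,-0.1,-0.12,-0.135,-0.06,0,0,-0.15,-0.16,-0.18,-0.08,0,0,-0.2,-0.2,-0.225,-0.1,0,0,-0.25]}}

```text
time: 1.42
eef_pos: [0.3642, 0.3326, 0.3308]
tcp_rot: [0.083, 0.997, 0.0, 0.0]
contact_force: [0.4, -0.5, -0.1]
opening: 0.998
finger_force: 0.0
```

Run:
```python
from h import *
s=ctrl.get_state();print(s['time'],s['eef_pos'],s['qpos'])
print(delta([0.44,0.0,0.33],rot([0,0,-1],[0,1,0])))
```

```text
1.425 [0.3642 0.3326 0.3308] [ 0.5342 -0.1868  1.8892 -0.0002  1.4382 -0.8709]
(array([-0.1296, -0.3156,  0.0007]), array([ 0.0004,  0.001 , -0.1657]))
```

>>> {"name": "carry_out", "arguments": {"deltas": [-0.022,-0.055,0,0,0,-0.03,-0.045,-0.11,0,0,0,-0.07,-0.068,-0.165,0,0,0,-0.1,-0.09,-0.22,0,0,0,-0.13,-0.11,-0.27,0,0,0,-0.166]}}

```text
time: 2.05
eef_pos: [0.4274, 0.0479, 0.3303]
tcp_rot: [0.001, 1.0, -0.0, 0.001]
contact_force: [-0.4, 0.5, -0.1]
opening: 0.996
finger_force: 0.0
```

>>> {"name": "carry_out", "arguments": {"deltas": [0,-0.02,0,0,0,0,0,-0.02,0,0,0,0]}}

```text
time: 2.3
eef_pos: [0.4274, 0.0287, 0.33]
tcp_rot: [0.003, 1.0, 0.0, 0.0]
contact_force: [-0.4, -0.2, 0.2]
opening: 0.996
finger_force: 0.0
```

Run:
```python
from h import *
s=ctrl.get_state();print(s['time'],s['eef_pos'],s['qpos'])
p,d,K,T=shot('wrist','w1');np.savez('w1.npz',p=p,d=d,K=K,T=T)
print(K)
for q in ['nipple_tip','bearing_bare','dust_cap']:
    for r in ctrl.find_in('wrist',q)[:2]: print(q,round(r['score'],2),np.round(r['uv']),atd(r['uv'],d,K,T))
```

```text
2.3 [0.4274 0.0287 0.33  ] [-0.1709 -0.3489  2.0191  0.0002  1.4711 -1.7366]
[[310.447    0.     325.2611]
 [  0.     310.447  203.5187]
 [  0.       0.       1.    ]]
nipple_tip 0.61 [302. 282.] [0.5484 0.0004 0.1405]
bearing_bare 0.6 [304. 272.] [0.5549 0.0001 0.1046]
dust_cap 0.78 [449. 209.] [0.4774 0.1934 0.0748]
```

View pics/w1.png

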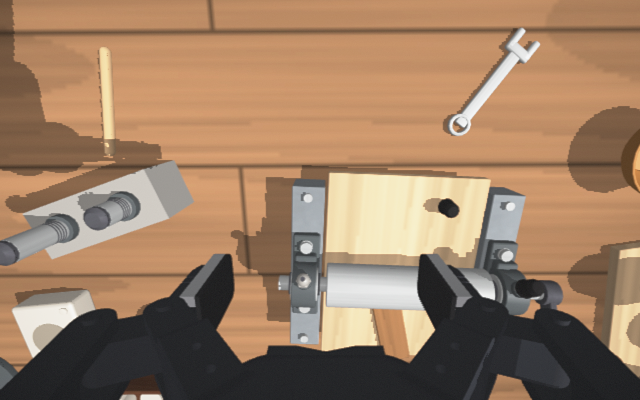

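Run:
```python
from h import *
from scipy.optimize import least_squares
z=np.load('w1.npz');d,K,T=z['d'],z['K'],z['T']
v,u=np.mgrid[0:400,0:640]
c=np.stack([(u-K[0,2])/K[0,0]*d,(v-K[1,2])/K[1,1]*d,d],-1)
P=c@T[:3,:3].T+T[:3,3]; ok=d>0
# roller
m=ok&(u>332)&(u<412)&(v>255)&(v<318)&(P[...,2]>.095)&(P[...,2]<.125)
Q=P[m]; f=lambda p:np.hypot(Q[:,0]-p[0]-p[1]*(Q[:,1]-.14),Q[:,2]-p[2])-.03
r=least_squares(f,[.57,0,.088],loss='soft_l1',f_scale=.002); print('roller',r.x,len(Q),np.abs(r.fun).mean(),np.sqrt(r.cost))
# left rail edges: yaw from rail points
m=ok&(u>285)&(u<335)&(v>175)&(v<350)&(P[...,2]>.05)&(P[...,2]<.06)
Q=P[m];print('rail',len(Q),Q.min(0),Q.max(0)); 
for a in np.arange(-.2,.21,.02): pass
rect=cv2.minAreaRect((Q[:,:2]*1000).astype(np.float32));print(rect)
# nipple
m=ok&(u>288)&(u<318)&(v>266)&(v<298)&(P[...,2]>.118)
Q=P[m];print('nip',len(Q),Q.min(0),Q.max(0))
for i in range(268,296,2): print(i,' '.join('%4d'%(1000*P[i,j,2]) for j in range(290,317,2)))
a=np.radians(35)
yaw=-np.arctan(r.x[1]);ax=np.array([-np.sin(a)*np.cos(yaw),-np.sin(a)*np.sin(yaw),np.cos(a)]);print('axis',ax,yaw)
Q=P[m&(P[...,2]>.125)]
g=lambda p:np.linalg.norm(Q-p,axis=1)-.008
r=least_squares(g,[.55,0,.13],loss='soft_l1',f_scale=.001);print('ball',r.x,np.abs(r.fun).mean(),'tip',r.x+.008*ax)
im=cv2.resize(z['p'][150:360,260:360],None,fx=5.5,fy=2.8) if 0 else cv2.resize(z['p'][235:325,265:355],(540,540),interpolation=cv2.INTER_CUBIC)
cv2.imwrite('pics/nip.png',im[:,:,::-1])
```

```text
roller [0.5873 0.0474 0.0874] 3064 0.0005586686262613756 0.02688390959301943
rail 2608 [ 0.4502 -0.0291  0.0502] [0.7109 0.0397 0.06  ]
((580.66552734375, 8.685504913330078), (67.21954345703125, 259.89190673828125), 88.10743713378906)
nip 349 [ 0.5408 -0.0162  0.118 ] [0.5831 0.015  0.1417]
268   -1   87  100   99  100   99   99  100   99   98   98   98   99   98
270    0   92  103  102  102  102  101  102  101  101  101  101  100   99
272   84  471  104  104  104  104  103  104  104  104  105  104  104  102
274   90  106  107  107  107  133  134  133  131  112  108  106  106  104
276   94  110  108  109  135  137  137  136  135  131  109  108  109  107
278   97  110  110  116  136  138  138  138  136  134  115  112  109  106
280   99  111  112  123  138  139  140  139  138  136  122  112  111  104
282  100  113  114  120  139  140  140  140  139  136  119  114  114  106
284  108  115  471  121  135  140  140  138  137  124  120  114  114  107
286  107  116  116  116  123  126  126  127  127  121  116  114  116  108
288  110  117  116  118  116  123  124  124  123  118  116  117  117  108
290  108  118  117  117  117  117  117  117  117  117  118  117  118  110
292  110  117  119  118  117  117  116  119  117  117  117  117  118  110
294  109  119  118  117  118  118  117  119  118  119  119  118  118  109
axis [-0.5729  0.0272  0.8192] -0.04740789996708529
ball [0.5495 0.0005 0.1327] 0.001095026094677118 tip [0.5449 0.0007 0.1392]
```

View pics/nip.png

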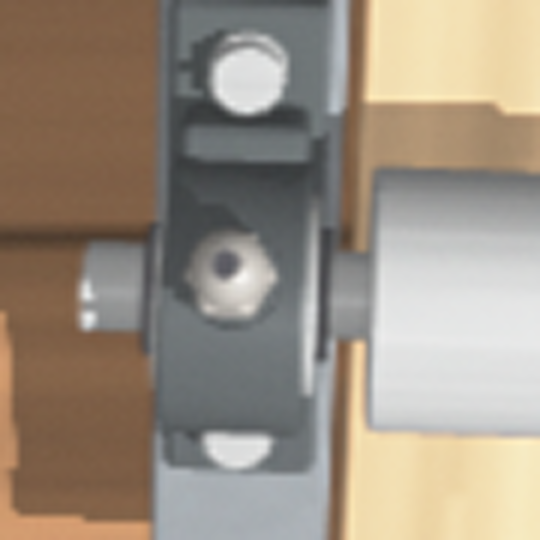

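The bare nipple's orifice is at crop (227,262), i.e. pixel (302.8,278.7), giving a tip near (0.545, 0.000, 0.140). Roller yaw is about −0.042. Next I look at the rack.

>>> {"name": "carry_out", "arguments": {"deltas": [0.0,-0.06,0,0,0,0,0.0,-0.12,0,0,0,0,0,-0.18,0,0,0,0,0,-0.24,0,0,0,0,0,-0.29,0,0,0,0]}}

```text
time: 3.12
eef_pos: [0.4271, -0.2613, 0.3299]
tcp_rot: [0.0, 1.0, -0.0, 0.0]
contact_force: [0.4, -0.1, 0.9]
opening: 1.0
finger_force: 0.0
```

>>> {"name": "carry_out", "arguments": {"deltas": [0,0,0,0,0,0,0,0,0,0,0,0]}}

```text
time: 3.38
eef_pos: [0.4272, -0.2591, 0.3297]
tcp_rot: [0.0, 1.0, 0.0, -0.0]
contact_force: [-0.0, -0.6, -0.5]
opening: 0.999
finger_force: 0.0
```

Run:
```python
from h import *
from scipy.optimize import least_squares
z=np.load('w1.npz');print('tip',atz((302.8,278.7),.14,z['K'],z['T']))
s=ctrl.get_state();print(s['time'],s['eef_pos'],s['qpos'])
p,d,K,T=shot('wrist','w2');np.savez('w2.npz',p=p,d=d,K=K,T=T)
for q in ['long_gun_grip','short_gun_top']:
    for r in ctrl.find_in('wrist',q)[:2]: print(q,round(r['score'],2),np.round(r['uv']),atd(r['uv'],d,K,T))
v,u=np.mgrid[0:400,0:640]
c=np.stack([(u-K[0,2])/K[0,0]*d,(v-K[1,2])/K[1,1]*d,d],-1)
P=c@T[:3,:3].T+T[:3,3]; ok=(d>0)&(P[...,0]>.4)&(P[...,0]<.6)&(P[...,1]<-.15)&(P[...,1]>-.38)
m=ok&(P[...,2]>.165)&(P[...,2]<.18)&(v<330)
print('longtop',m.sum(),P[m].min(0),P[m].max(0),P[m].mean(0), u[m].mean(),v[m].mean())
m=ok&(P[...,2]>.138)&(P[...,2]<.15)&(P[...,1]>-.27); print('shorttop',m.sum(),P[m].min(0),P[m].max(0),P[m].mean(0))
m=ok&(P[...,2]>.095)&(P[...,2]<.165)&(P[...,1]<-.26)&(v<330)
Q=P[m]
r=least_squares(lambda p:np.hypot(Q[:,0]-p[0],Q[:,1]-p[1])-.014,[.505,-.307],loss='soft_l1',f_scale=.001);print('barrel',r.x,len(Q),np.abs(r.fun).mean())
```

```text
tip [0.5442 0.0015 0.14  ]
3.375 [ 0.4272 -0.2591  0.3297] [-0.7488 -0.17    1.8767  0.0005  1.4357 -2.3191]
long_gun_grip 0.86 [274. 238.] [ 0.4848 -0.3143  0.1565]
short_gun_top 0.6 [346. 209.] [ 0.4568 -0.2354  0.1408]
longtop 487 [ 0.484 -0.332  0.165] [ 0.5112 -0.3052  0.1727] [ 0.4959 -0.3182  0.1695] 269.1211498973306 252.33675564681724
shorttop 423 [ 0.4549 -0.2455  0.138 ] [ 0.4812 -0.2194  0.1446] [ 0.4667 -0.2323  0.1417]
barrel [ 0.4979 -0.319 ] 539 0.00022531614807661085
```

View pics/w2.png

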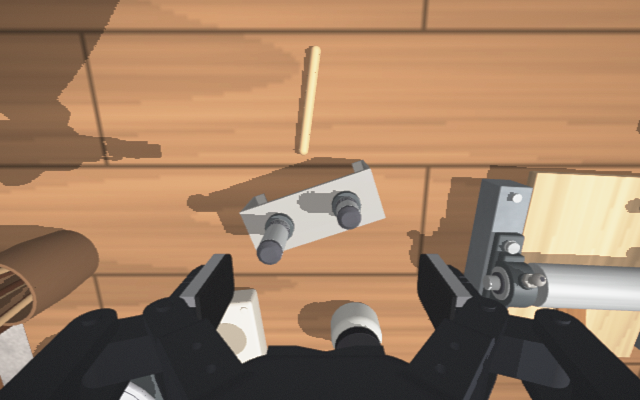

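The long gun cap is at (269,252) and the short one at (348,216). They measure 91 mm apart, as they should be. I'll grip with the tool leaning 18° away from the short gun, so the final tool tilt is only 17°.

```bash
cat > g.py <<'E'
from h import *
g=np.array([.4978,-.3188,.142]); az=.335; th=np.radians(18)
Yd=np.array([np.cos(az),np.sin(az),0]); Xd=np.array([-np.sin(az),np.cos(az),0])
Rg=rot(Xd*np.sin(th)-np.array([0,0,1])*np.cos(th),Yd)
def tcp(dz): return g+.019*Rg[:,2]+[0,0,dz]
E
python3 - <<'E'
from g import *
print(Rg); print(tcp(.11),*delta(tcp(.11),Rg))
E
```

```text
[[-0.3127  0.9444 -0.1016]
 [ 0.8982  0.3288  0.2918]
 [ 0.309   0.     -0.9511]]
[ 0.4959 -0.3133  0.2339] [-0.0686 -0.0547  0.0961] [-0.194   0.2733  1.2258]
```

>>> {"name": "carry_out", "arguments": {"deltas": [-0.015,-0.01,0,-0.027,0.038,0.172,-0.03,-0.02,0,-0.054,0.076,0.343,-0.045,-0.035,0,-0.081,0.115,0.515,-0.06,-0.045,0,-0.109,0.153,0.686,-0.068,-0.055,0,-0.136,0.191,0.858], "grip": 75}}

```text
time: 4.15
eef_pos: [0.4959, -0.3141, 0.33]
tcp_rot: [0.417, 0.902, 0.066, -0.093]
contact_force: [0.3, -0.0, 0.2]
opening: 0.751
finger_force: 0.0
```

Run:
```python
from g import *
print(*delta(tcp(.11),Rg))
```

```text
[-0.0207 -0.0035  0.0938] [-0.0572  0.0809  0.3623]
```

>>> {"name": "carry_out", "arguments": {"deltas": [-0.005,-0.001,0.023,-0.019,0.027,0.121,-0.01,-0.002,0.047,-0.038,0.054,0.242,-0.0155,-0.003,0.07,-0.057,0.081,0.362,-0.0207,-0.0035,0.0938,-0.057,0.081,0.362,-0.0207,-0.0035,0.0938,-0.057,0.081,0.362]}}

```text
time: 4.78
eef_pos: [0.4942, -0.3125, 0.2316]
tcp_rot: [0.57, 0.806, 0.091, -0.13]
contact_force: [0.1, -0.1, 0.5]
opening: 0.747
finger_force: 0.0
```

Run:
```python
from g import *
s=ctrl.get_state();print(s['eef_pos'],s['qpos'],s['time'])
print(tcp(0),*delta(tcp(0),Rg))
```

```text
[ 0.4942 -0.3125  0.2316] [-0.7942  0.2371  1.6589  0.1312  1.5359 -1.1578] 4.775
[ 0.4959 -0.3133  0.1239] [-0.0348  0.0015  0.1019] [-0.003  -0.0033  0.0044]
```

>>> {"name": "carry_out", "arguments": {"deltas": [-0.0087,0.0004,0.0255,0,0,0,-0.0174,0.0008,0.051,0,0,0,-0.0261,0.001,0.0764,0,0,0,-0.0348,0.0015,0.1019,-0.003,-0.003,0.004,-0.0348,0.0015,0.1019,-0.003,-0.003,0.004]}}

```text
time: 5.4
eef_pos: [0.4964, -0.3143, 0.1253]
tcp_rot: [0.572, 0.805, 0.091, -0.127]
contact_force: [-0.1, -0.4, -0.1]
opening: 0.748
finger_force: 0.0
```

>>> {"name": "carry_out", "arguments": {"deltas": [0,0,0,0,0,0,0,0,0,0,0,0,0,0,0,0,0,0,0,0,0,0,0,0], "grip": 0, "grip_force": 100}}

```text
time: 5.9
eef_pos: [0.498, -0.3164, 0.1285]
tcp_rot: [0.573, 0.805, 0.091, -0.123]
contact_force: [1.7, 1.0, 7.0]
opening: 0.305
finger_force: 97.9
```

Run:
```python
from g import *
s=ctrl.get_state();print(s['eef_pos'],s['qpos'],s['time'],s['contact_force'],s['opening'],s['finger_force'])
print(*delta(tcp(.13),Rg))
```

```text
[ 0.498  -0.3164  0.1285] [-0.7954  0.343   1.7254  0.1371  1.3527 -1.178 ] 5.9 [1.6754 1.0134 6.9919] 0.3054690641456436 97.87221501261229
[ 0.0414 -0.0004 -0.1185] [ 0.0049  0.0069 -0.0001]
```

>>> {"name": "carry_out", "arguments": {"deltas": [0.006,0,-0.019,0,0,0,0.0155,0,-0.0475,0,0,0,0.025,0,-0.076,0,0,0,0.034,0,-0.105,0,0,0,0.0433,0,-0.133,0,0,0]}}

```text
time: 6.52
eef_pos: [0.4955, -0.3148, 0.2665]
tcp_rot: [0.573, 0.805, 0.09, -0.126]
contact_force: [0.1, 0.1, -3.2]
opening: 0.3
finger_force: 99.1
```

>>> {"name": "carry_out", "arguments": {"deltas": [0,0,0,0,0,0]}}

```text
time: 6.65
eef_pos: [0.4968, -0.3159, 0.2688]
tcp_rot: [0.573, 0.805, 0.09, -0.123]
contact_force: [1.1, 0.6, -4.8]
opening: 0.305
finger_force: 99.3
```

Run:
```python
from g import *
s=ctrl.get_state();print(s['eef_pos'],s['qpos'],s['time'],s['contact_force'],s['opening'],s['finger_force'])
p,d,K,T=shot('wrist','w3');np.savez('w3.npz',p=p,d=d,K=K,T=T)
```

```text
[ 0.4968 -0.3159  0.2688] [-0.7956  0.2107  1.6198  0.1323  1.5866 -1.1462] 6.65 [ 1.0724  0.5814 -4.7761] 0.30451360960854396 99.33997081563575
```

View pics/w3.png

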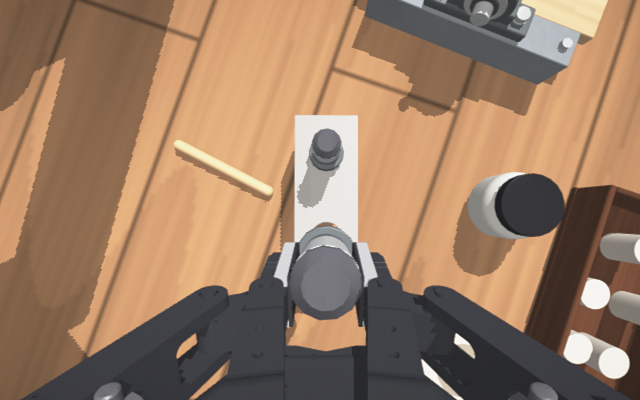

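Run:
```python
from g import *
from scipy.optimize import least_squares
z=np.load('w3.npz');p,d,K,T=z['p'],z['d'],z['K'],z['T']
s=ctrl.get_state();Rt=R.from_quat(s['tcp_rot']).as_matrix();t=s['eef_pos']
v,u=np.mgrid[0:400,0:640]
c=np.stack([(u-K[0,2])/K[0,0]*d,(v-K[1,2])/K[1,1]*d,d],-1)
P=c@T[:3,:3].T+T[:3,3]; Q=(P-t)@Rt  # tool frame
m=(d>0)&(u>280)&(u<372)&(v>222)&(v<335)
for i in range(222,334,6): print(i,' '.join('%4d'%(1000*P[i,j,2]) for j in range(285,372,6)))
up=Rt.T@[0,0,1];print('up in tool',up, np.degrees(np.arctan2(up[0],-up[2])))
# cap disc
zc=P[...,2];top=np.median(zc[275:300,315:338]);print('captop z',top)
m1=m&(abs(zc-top)<.004)&(v>245);S=P[m1];print(m1.sum(),S.min(0),S.max(0))
A=np.c_[S[:,:2]-S[:,:2].mean(0),np.ones(len(S))];co=np.linalg.lstsq(A,S[:,2],rcond=None)[0];print('plane',co, np.std(A@co-S[:,2]))
rr=cv2.minEnclosingCircle((S[:,:2]*1000).astype(np.float32));print('circ',rr)
```

```text
222   -1    0   81   79   81   81   80   80   80   79   80   81   81    0   -1
228    0    0   81   80   82  232  232  233  232   80   80   82   82    1    0
234    0    0   81   81  233  232  237  243  232  232  232   81   81   -2   -2
240    0   -1   81  233  231  268  277  280  274  256  233  233   83    0    0
246  280  279  279  233  285  299  303  302  301  295  270  231  278  280   -1
252  285  286  281  295  306  307  308  307  307  307  302  234  286  287  286
258  292  291  283  307  308  309  309  309  310  310  307  307  291  291  291
264  296  297  307  308  309  312  312  310  311  311  309  308  296  297  295
270  301  302  308  309  311  311  310  311  311  310  310  309  307  301  302
276  306  306  309  310  310  311  313  311  312  311  311  310  307  305  306
282  305  306  310  311  312  310  312  310  310  311  312  309  307  307  313
288  307  305  308  311  311  310  311  311  311  312  310  311  309  305  317
294  311  304  310  311  310  310  311  312  310  310  312  310  307  304  321
300  311  303  307  309  310  311  311  310  311  311  311  309  307  304  322
306  311  304    0  307  309  310  312  311  311  311  310  308  294  304  333
312  311  302    0  306  308  308  310  310  309  308  306    0  294  301  336
318  309  301    0   -1   -2  306  308  306  306   -1    0   -1    0  302  340
324  311  299   -1    1   -1    0   -1    0   -1    0    0   -1   -2  301  342
330  309   -1   -1    1    0   -1   -2    0   -1   -2    0   -2   -1   -1  344
up in tool [ 0.3036  0.0024 -0.9528] 17.673328616519235
captop z 0.31137471774910513
3852 [ 0.4799 -0.3407  0.3074] [ 0.5162 -0.3057  0.3153]
plane [ 0.0063 -0.0117  0.3104] 0.0014455321018831185
circ ((498.0343322753906, -324.1687316894531), 19.309572219848633)
```

Run:
```python
from g import *
z=np.load('w3.npz');p,d,K,T=z['p'],z['d'],z['K'],z['T']
s=ctrl.get_state();Rt=R.from_quat(s['tcp_rot']).as_matrix();t=s['eef_pos']
v,u=np.mgrid[0:400,0:640]
c=np.stack([(u-K[0,2])/K[0,0]*d,(v-K[1,2])/K[1,1]*d,d],-1)
P=c@T[:3,:3].T+T[:3,3]
m=(d>0)&(P[...,2]>.3060)&(P[...,2]<.3135)&(u>=293)&(u<=361)&(v>245)&(v<325)
L=cv2.morphologyEx(m.astype(np.uint8),cv2.MORPH_OPEN,np.ones((5,5)))
S=P[L>0][:,:2];h=cv2.convexHull((S*1e5).astype(np.float32))[:,0]/1e5
from scipy.optimize import least_squares
r=least_squares(lambda q:np.hypot(h[:,0]-q[0],h[:,1]-q[1])-q[2],[.498,-.32,.014],loss='soft_l1',f_scale=.0005);print(r.x,np.abs(r.fun).max(),len(h))
# barrel/collar visible front side: collar ring z~.232, use its outer circle r .019
m=(d>0)&(abs(P[...,2]-.232)<.003)&(u>270)&(u<372)&(v<256)&(v>215);S=P[m][:,:2];print(len(S))
h=cv2.convexHull((S*1e5).astype(np.float32))[:,0]/1e5
r2=least_squares(lambda q:np.hypot(S[:,0]-q[0],S[:,1]-q[1])-.0165,[.498,-.32],loss='soft_l1',f_scale=.001);print('collar rough',r2.x)
h2=h[(h-r2.x)@Xd[:2]>0.004];r3=least_squares(lambda q:np.hypot(h2[:,0]-q[0],h2[:,1]-q[1])-.019,r2.x,loss='soft_l1',f_scale=.0005);print('collar',r3.x,len(h2))
for q in (r.x[:2],r3.x): print('tool-frame offset of axis at grip', Rt.T@(np.array([q[0],q[1],.2814])-t))
```

```text
[ 0.4963 -0.3189  0.0136] 0.0009864513105903548 36
511
collar rough [ 0.4968 -0.319 ]
collar [ 0.497  -0.3194] 21
tool-frame offset of axis at grip [ 0.0013 -0.0011 -0.0153]
tool-frame offset of axis at grip [ 0.0006 -0.0005 -0.0155]
```

```bash
cat > n.py <<'E'
from h import *
tip=np.array([.5444,.0012,.140]); yaw=-.042; a=np.radians(35)
nz=np.array([-np.sin(a)*np.cos(yaw),-np.sin(a)*np.sin(yaw),np.cos(a)])
yh=np.array([-np.sin(yaw),np.cos(yaw),0])
up_t=np.array([.3036,0,-.9528]); up_t/=np.linalg.norm(up_t)
seat_t=np.array([.001,0,-.0153])-.111*up_t
Rm=np.column_stack([np.cross(yh,nz),yh,nz])@np.column_stack([np.cross([0,1,0],up_t),[0,1,0],up_t]).T
def tcp(h,off=0): return tip+off+nz*h-Rm@seat_t
E
python3 - <<'E'
from n import *
print(nz,tcp(.055),Rm[:,2]); D,w=delta(tcp(.055),Rm);print(D,w,np.linalg.norm(w))
s=ctrl.get_state();R0=R.from_quat(s['tcp_rot']).as_matrix();print('up.08',R0.T@[0,0,.08])
E
```

```text
[-0.5731  0.0241  0.8192] [0.4548 0.005  0.2617] [ 0.2975 -0.0125 -0.9546]
[0.2997 0.0658 0.1007] [ 0.0058 -0.5341 -1.2119] 1.3243723241503678
up.08 [ 0.0243  0.0002 -0.0762]
```

>>> {"name": "carry_out", "arguments": {"deltas": [0.012,0,-0.038,0,0,0,0.024,0,-0.076,0,0,0,0.055,0.007,-0.066,0.001,-0.055,-0.13,0.09,0.014,-0.054,0.001,-0.11,-0.26,0.123,0.022,-0.043,0.002,-0.17,-0.39]}}

```text
time: 7.32
eef_pos: [0.4817, -0.2082, 0.3414]
tcp_rot: [0.41, 0.909, 0.064, -0.039]
contact_force: [-0.7, 0.9, -3.6]
opening: 0.305
finger_force: 99.5
```

Run:
```python
from n import *
D,w=delta(tcp(.06)+[0,0,.03],Rm);print(D,w,np.linalg.norm(w))
```

```text
[0.1719 0.1137 0.0773] [ 0.007  -0.3691 -0.8188] 0.898210831139321
```

>>> {"name": "carry_out", "arguments": {"deltas": [0.034,0.022,0.015,0.001,-0.065,-0.145,0.069,0.045,0.031,0.003,-0.13,-0.29,0.103,0.068,0.046,0.004,-0.195,-0.435,0.137,0.09,0.062,0.005,-0.26,-0.58,0.16,0.105,0.07,0.006,-0.325,-0.72]}}

```text
time: 7.95
eef_pos: [0.4529, -0.0098, 0.2992]
tcp_rot: [0.069, 0.989, 0.005, 0.127]
contact_force: [0.3, -1.0, -4.0]
opening: 0.305
finger_force: 99.5
```

Run:
```python
from n import *
D,w=delta(tcp(.045),Rm);print(D,w,np.linalg.norm(w))
```

```text
[0.0062 0.0142 0.046 ] [-0.     -0.0472 -0.0966] 0.10746236232749591
```

>>> {"name": "carry_out", "arguments": {"deltas": [0.002,0.005,0.015,0,-0.024,-0.05,0.004,0.01,0.03,0,-0.047,-0.097,0.006,0.014,0.046,0,-0.047,-0.097,0.006,0.014,0.046,0,-0.047,-0.097]}}

```text
time: 8.45
eef_pos: [0.4617, 0.0028, 0.254]
tcp_rot: [0.024, 0.988, -0.003, 0.15]
contact_force: [-0.4, -0.9, -3.7]
opening: 0.309
finger_force: 99.3
```

Run:
```python
from n import *
s=ctrl.get_state();print(s['time'],s['eef_pos'],s['qpos'],s['contact_force']);print(*delta(tcp(.045),Rm))
p,d,K,T=shot('wrist');np.savez('w4.npz',p=p,d=d,K=K,T=T)
Rt=R.from_quat(s['tcp_rot']).as_matrix();seat=s['eef_pos']+Rt@seat_t;ax=Rt@up_t
print('seat',seat,'mouth',seat-.019*ax,'proj mouth',proj(seat-.019*ax,K,T),'tip',proj(tip,K,T),'seatpx',proj(seat,K,T))
im=cv2.resize(p[120:345,220:420],(720,810)[::1],interpolation=cv2.INTER_CUBIC) if 0 else cv2.resize(p[150:345,220:440],(676,600),interpolation=cv2.INTER_CUBIC)
cv2.imwrite('pics/w4.png',im[:,:,::-1])
# scene/top crops
ps,ds,Ks,Ts=shot('scene');np.savez('s4.npz',p=ps,d=ds,K=Ks,T=Ts)
```

```text
8.45 [0.4617 0.0028 0.254 ] [-0.2473 -0.4112  2.2185  0.069   1.0405 -1.7967] [-0.3677 -0.8787 -3.6532]
[0.0014 0.0019 0.0002] [-0.0009 -0.0019 -0.0054]
seat [0.5196 0.0001 0.1773] mouth [ 0.5305 -0.0004  0.1617] proj mouth [325.1303 245.6588] tip [327.4604 241.6562] seatpx [325.1332 248.135 ]
```

View pics/w4.png

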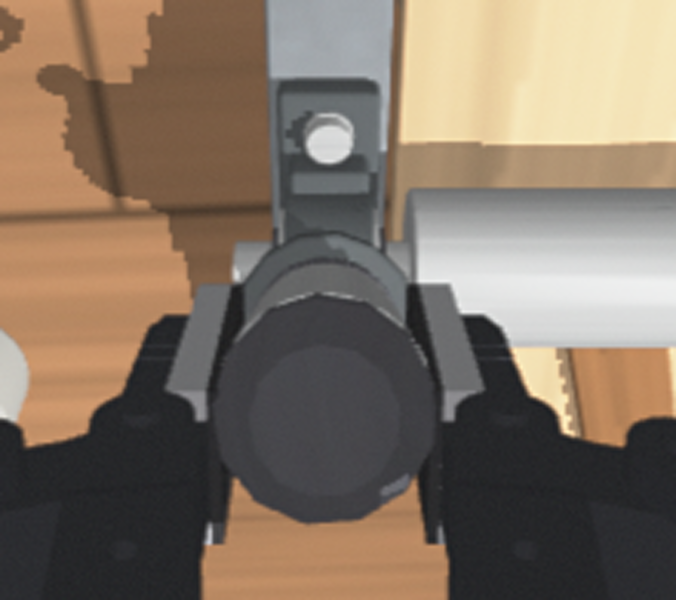

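The gun axis is in line over the bearing and hides the nipple. Next step is to advance along the axis to just short of jaw contact.

>>> {"name": "carry_out", "arguments": {"deltas": [0.001,0.0027,0,0,-0.002,-0.005,-0.002,0.0027,0.01,0,-0.002,-0.005,-0.0045,0.0027,0.0175,0,-0.002,-0.005,-0.0068,0.0027,0.026,0,-0.002,-0.005,-0.0068,0.0027,0.026,0,-0.002,-0.005]}}

```text
time: 9.18
eef_pos: [0.4777, 0.0043, 0.2337]
tcp_rot: [0.021, 0.988, -0.004, 0.153]
contact_force: [-0.2, 0.5, -4.2]
opening: 0.304
finger_force: 99.3
```

```bash
cat > st.py <<'E'
from n import *
s=ctrl.get_state();Rt=R.from_quat(s['tcp_rot']).as_matrix();seat=s['eef_pos']+Rt@seat_t;ax=Rt@up_t
e=seat-tip-[0,.0008,0];print(s['time'],'h(nose out)',e@nz,'y',e@yh,'x',e@np.cross(yh,nz),'ang',np.degrees(np.arccos(min(1,ax@nz))))
print('F along nz',s['contact_force']@nz,'y',s['contact_force']@yh,'x',s['contact_force']@np.cross(yh,nz),s['wrist_torque'])
print(*delta(tcp(0.0,[0,.0008,0]),Rm))
E
python3 st.py
```

```text
9.175 h(nose out) 0.01897940468715038 y -0.0006158928952336247 x 0.00327458357320078 ang 0.31770998639136033
F along nz -3.3141799046335243 y 0.45976596185401036 x -2.5515892526636565 [ 0.0232  0.4422 -0.0176]
[-0.003   0.0005  0.0189] [-0.0018  0.0053  0.    ]
```

>>> {"name": "carry_out", "arguments": {"deltas": [0.003,0.0005,0.001,-0.002,0.005,0,0.003,0.0005,0.001,-0.002,0.005,0]}}

```text
time: 9.43
eef_pos: [0.4753, 0.0049, 0.2332]
tcp_rot: [0.021, 0.988, -0.003, 0.152]
contact_force: [0.4, -0.1, -4.0]
opening: 0.308
finger_force: 99.3
```

```bash
python3 st.py
```

```text
9.425 h(nose out) 0.019954302520043297 y -3.2295371854121146e-05 x 0.0007802328699995494 ang 0.163736795423979
F along nz -3.493769786699474 y -0.09526206120951995 x -1.9865479064540732 [ 0.0583  0.449  -0.0056]
[-0.0055  0.      0.0192] [-0.0002  0.0029  0.0002]
```

>>> {"name": "carry_out", "arguments": {"deltas": [-0.001,0,0.004,0,0.003,0,-0.002,0,0.008,0,0.003,0,-0.0032,0,0.012,0,0.003,0,-0.0044,0,0.016,0,0.003,0,-0.0055,0,0.0192,0,0.003,0]}}

```text
time: 10.05
eef_pos: [0.4868, 0.0042, 0.2165]
tcp_rot: [0.021, 0.988, -0.003, 0.151]
contact_force: [-4.9, -3.2, 4.2]
opening: 0.305
finger_force: 99.9
```

```bash
python3 st.py
```

```text
10.05 h(nose out) -0.00038676546282016047 y -0.00022321707921155027 x 0.0003046692067375182 ang 0.02359282657559773
F along nz 6.173565654480168 y -3.3597662299781845 x -1.5450907526866902 [-0.5678  0.5431 -0.2577]
[ 0.0004  0.0002 -0.0003] [-0.0005  0.      0.0001]
```

>>> {"name": "carry_out", "arguments": {"deltas": [-0.0012,-0.0005,0.0038,0,0,0,-0.0024,-0.001,0.0076,0,0,0,-0.0036,-0.001,0.0114,0,0,0,-0.0046,-0.001,0.0145,0,0,0,-0.0046,-0.001,0.0145,0,0,0]}}

```text
time: 10.68
eef_pos: [0.495, 0.0036, 0.2055]
tcp_rot: [0.02, 0.988, -0.003, 0.15]
contact_force: [-8.3, 0.1, 7.9]
opening: 0.305
finger_force: 100.8
```

```bash
python3 st.py
python3 - <<'E'
from h import *
p,d,K,T=shot('scene'); 
c=proj([.54,0,.15],K,T).astype(int);print(c)
a=p[c[1]-45:c[1]+45,c[0]-50:c[0]+50]
p,d,K,T=shot('top')
c=proj([.54,0,.15],K,T).astype(int);print(c)
b=p[c[1]-45:c[1]+45,c[0]-50:c[0]+50]
cv2.imwrite('pics/sn.png',cv2.resize(np.hstack([a,b]),(800,360),interpolation=cv2.INTER_CUBIC)[:,:,::-1])
E
```

```text
10.675 h(nose out) -0.014109725176993604 y -0.0003972691935321535 x 0.0006829067286809072 ang 0.1025781097073335
F along nz 11.268464255391546 y -0.279005452099613 x -2.2838378060024334 [-0.1522  0.9922 -0.0698]
[ 0.0051  0.0005 -0.0132] [ 0.0011 -0.0013  0.0006]
[301 186]
[336 192]
```

View pics/sn.png

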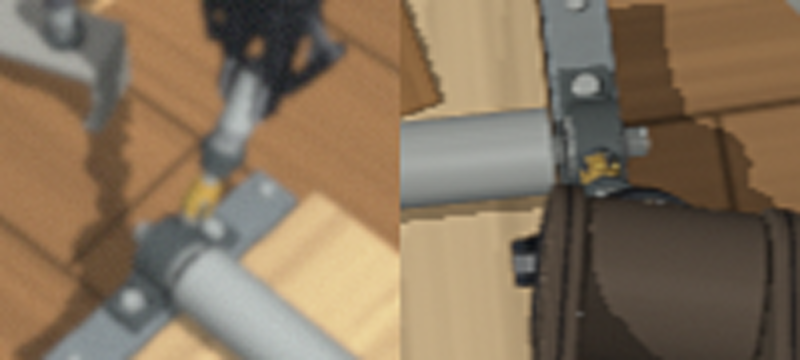

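>>> {"name": "carry_out", "arguments": {"deltas": [-0.0005,0,0.001,0,0,0,-0.0005,0,0.001,0,0,0,-0.0005,0,0.001,0,0,0,-0.0005,0,0.001,0,0,0]}}

```text
time: 11.28
eef_pos: [0.4956, 0.0036, 0.2048]
tcp_rot: [0.02, 0.989, -0.003, 0.15]
contact_force: [-8.2, -0.1, 7.3]
opening: 0.306
finger_force: 100.8
```

```bash
python3 st.py
```

```text
11.275 h(nose out) -0.0150005087761417 y -0.00037399007434236065 x 0.0007372812383738052 ang 0.11543574464056709
F along nz 10.630684135788076 y -0.41187559354743536 x -2.518169986274504 [-0.1429  1.1056 -0.1245]
[ 0.0054  0.0005 -0.014 ] [ 0.001  -0.0016  0.0007]
```

The push is steady: about 15 mm of nose travel at about 13.5 N, which matches a seated coupler. I'm handing in.

```bash
python3 -c "
from plant import ctrl
print(ctrl.sign_off())"
```

```text
the job is handed in; nothing more can be done
None
```

I handed the job in with the long gun's coupler pressed onto the bare nipple and the nose about 15 mm into the barrel at about 13.5 N, still gripped; the snap and nose depth are worked out from arm position and push force, no verdict came back, and I did not re-check the short gun or the bystanders at the end.

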